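Clear a donated card box and flip its lid open

TASK

With the fingertips only, push the boxed puzzle sideways off the blue lid of the wooden card box until it lies flat on the carton with the green tape, then reach under the lid's brass tab and flip the lid up and over so that it rests fully open by itself. Do not lift the puzzle or open the lid under it, and leave everything else on the table where it is.

Things in the scene. Friction and masses are not known exactly. Their poses are not given: they have to be found in the camera images.
- card_box: Donated card-file box of light wood, fixed to the table, with a blue hinged lid. Origin: centre of its underside on the table. Body 100 (its x) x 190 (its y) x 170 mm high, walls 7 mm. Its +x side carries the hinge and is the side away from the robot, its -x side (front, toward the robot) has the lifting tab; z up. A carton stands on either side of it, along its y.
- box_lid (a joint): Angle of the blue lid in rad: 0 shut, grows as the front edge swings up and away from the robot; stop at 1.95. About 0.2 kg, free hinge: below about 1.6 it falls shut, beyond that its weight carries it on to the stop and holds it there. Lid plate 100 x 190 x 8 mm; shut, its underside is 170.5 mm and its top 178.5 mm above the table.
- tab_edge (a point): Middle of the outer (front) edge of the lid's brass lifting tab, half-way through its thickness: 173.5 mm above the table when shut, 128 mm from the hinge axis; moves with the lid. The tab is 70 mm wide, 6 mm thick, level with the lid's underside, stands 28 mm out from the box front, free below. Not slippery: a finger leaning 20 degrees or more, tip under it, pressed lightly forward, carries it up (1 N).
- lid_hinge (a point): Middle of the lid's hinge axis, at the far upper edge of the box, 170.5 mm above the table; the axis runs along the box's y.
- puzzle_center (a point): Centre of the boxed puzzle (orange box with a yellow picture on top), loose, 85 (its x) x 90 (its y) x 32 mm, 0.2 to 0.35 kg. It starts lying flat on the shut lid, near its middle, its x roughly along the box's x; its underside starts 178.5 mm above the table.
- green_carton: Closed cardboard carton with a broad green tape band, fixed, 140 (x) x 160 (y) x 176 mm high, origin at the centre of its underside. Its axes are parallel to the card box's; its centre is 185 mm from the box's along the box's y, on either side, leaving a 10 mm gap. Its top is empty and 2.5 mm lower than the lid's top.
- red_carton: The same carton with a red tape band, on the other side of the card box. Fixed, 140 x 160 x 176 mm, origin at the centre of its underside. A jar stands on it.
- jar: Bystander: small glass jar with a blue cap, 56 mm across, 60 mm high, loose, standing on the red carton. Origin: centre of its underside.
- mug: Bystander: blue mug, 80 mm across, 90 mm high, loose, on the table beyond the boxes. Origin: centre of its underside.
- book: Bystander: red book lying flat, 110 x 170 x 26 mm, loose, on the table. Origin: centre of its underside.
- toy_car: Bystander: yellow toy car, 110 x 54 x 49 mm, loose, on the table beyond the boxes. Origin: under its centre, at table height.
- tape_dispenser: Bystander: grey tape dispenser with a roll, 130 x 55 x 76 mm, loose, on the table beyond the boxes. Origin: centre of its underside.
- spinning_top: Bystander: wooden spinning top, 60 mm across, 60 mm high, loose, on the table. Origin: centre of its underside.

How it is judged (in metres and radians):
On the way, in this order (a step that is already met when the one before it is completed fails the run):
1. the puzzle lies flat on the green-taped carton, the lid still shut (x of puzzle_center in the frame of green_carton between -0.03 and 0.03 m and y of puzzle_center in the frame of green_carton between -0.045 and 0.045 m and z of puzzle_center in the frame of green_carton between 0.185 and 0.2 m and angle between puzzle_center's own z axis and vertical below 0.08 rad and value of joint box_lid below 0.1 rad), for 0.3 s.
2. the lid has been flipped over and rests open (value of joint box_lid above 1.8 rad), for 0.3 s.
At the end, for the whole second after the job is handed in: The lid rests open beyond 1.8 rad, still; the puzzle lies flat and still on the green-taped carton, its centre within 30 mm of the carton's centre along the pushed-across direction (box x) and 45 mm along the push (box y); nothing else has been moved (x of puzzle_center in the frame of green_carton between -0.03 and 0.03 m and y of puzzle_center in the frame of green_carton between -0.045 and 0.045 m and z of puzzle_center in the frame of green_carton between 0.185 and 0.2 m and angle between puzzle_center's own z axis and vertical below 0.08 rad and linear speed of puzzle below 0.02 m/s and value of joint box_lid above 1.8 rad and velocity of joint box_lid between -0.1 and 0.1 rad/s); the robot touches nothing.
It fails at once if the puzzle is lifted (its centre more than about 30 mm above where it lay) (height (world z) of puzzle_center above 0.225 m).
It fails at once if the puzzle falls to the table (height (world z) of puzzle_center below 0.16 m).
It fails at once if the puzzle is tipped by more than 0.4 rad (angle between puzzle_center's own z axis and vertical above 0.4 rad).
It fails at once if the lid is opened before the puzzle lies on the green-taped carton (value of joint box_lid above 0.25 rad and not (x of puzzle_center in the frame of green_carton between -0.03 and 0.03 m and y of puzzle_center in the frame of green_carton between -0.045 and 0.045 m)).
It fails at once if a bystander is moved more than 25 mm (distance of any of jar, mug, book, toy_car, tape_dispenser, spinning_top from where it was at the start of the episode above 0.025 m).
It also fails if it takes over 64 s, if anything falls off the work surface, if the arm or the gripper's body presses on something with over 40 N, if the wrist force passes 120 N, or if a joint passes its speed limit or range.

ROBOT

A 6-joint arm with a two-finger parallel gripper is mounted at the origin on the work surface. World frame = base frame: x ahead of the robot, y to its left, z up, the work surface at z = 0. Lengths are in mm, angles in rad, forces in N, time in s.
With the tool pointing down it reaches from about 275 to 750 mm from the base axis. Payload 10.2 kg.
Tool frame: the origin (TCP) lies between the finger pads; the fingertips stand 14 mm ahead of it and the grasp point (between the pads) lies 5 mm behind it; z points along the fingers, x is the direction in which the jaws open and shut, and the axes are right-handed (so a half turn about z gives the same grasp; the last joint's range is limited). The gripper opens to 85 mm and grips with 20 to 120 N. Pads are 22 mm wide; open, the fingers measure 114 mm over their backs; the gripper's body (76 mm by 85 mm) begins 54 mm behind the grasp point. The pads swing forward as they close: fully open they stand 13 mm farther back than shut.
Start: joints at [1.126, 0.313, 1.498, -0, 1.331, -0.223], TCP at [115.505, 512.142, 224.294] pointing down, gripper open.
Joint ranges: [-2.94, 2.94], [-0.97, 2.17], [0.19, 2.56], [-1.23, 4.37], [0.02, 3.11], [-2.88, 2.88]. Speed limits (rad/s): [2.39, 2.39, 3.01, 3.14, 3.14, 3.14].

INTERFACE

Orientations are given as a rotation vector (axis times angle).
In Python, from cell import arm gives the robot as it stands.
- The arm moves only by the shell command python3 -m jog 'ROWS'. ROWS is a JSON object of lists of equal length, an entry for each row: "dp": the shift along the world's x, y, z in mm, a list of three; "delta_rot": the turn, a rotation vector about the world's x, y, z in degrees, a list of three; "fingers": the closure, from -1 (fully open) to 1 (shut). A call has 1 to 20 rows; each row is the pose to reach, as a shift and turn from the pose commanded when the call began; what a row does not reach only later rows make up. A row lasts 1/12 s, in which the tool goes at most 41.7 mm and 7.16 degrees, less where a joint would pass 70% of its speed; a pose out of reach is approached as far as the arm can. A call with a gripper value outside its range is refused whole. The fingers move at their own pace and stop on an object; the grip force is fixed at half the most. Time passes only in rows, so rows that repeat a pose let the fingers close. It gives the time, the measured TCP pose, the force and the opening at its end, in the units of the state.
- arm.observe(): the state, without advancing time (a new reading comes with each control period).
- arm.grab_frame(name): name is "scene" or "top" or "wrist"; returns (picture, depth): 420x560x3 uint8, red, green, blue; 420x560 float32, mm along the optical axis (not along the pixel's ray), 0 where there is no reading.
- arm.get_calibration(name): a dict with "fx", "fy", "cx", "cy" (pixels), "R" (3x3) and "t" (3): a world point X has camera coordinates R X + t. Camera axes: x right, y down, z forward; pixel columns grow to the right and rows downward; lengths in mm; the calibration is good to about 2 mm. A picture is of the moment at which its call begins: read the wrist's pose just before it. get_calibration takes no time and is no camera call; for the wrist camera it gives the pose at the moment of the call.
- arm.sign_off(): hands the job in, once; it reports no verdict.
Trained networks look in the newest picture that a camera, given by its name, has taken for a name from the list of things; names that differ only in an ending like _2 or _b are one class to them, and where a whole thing is asked for, a point or a joint stands for the part that bears it (a point fixed in the world has none). Each returns a list of dicts, best first, with "score" (0 to 1); they miss things now and then, are a little off and sometimes report something else, mostly with a low value. They report only what shows in the picture. A call takes as long as a camera call.
- arm.masks_of(camera, label): "mask" (420x560 bool, what is visible of it) and "extent" ([left, top, width, height] in pixels, round what is visible of it).
- arm.tip_of(camera, label): "pixel" ([column, row] in pixels: a listed point, or the origin of a listed thing).
The state is a dict: "t": time; "q": joint angles; "qd": joint speeds; "effort": joint torques, N m; "position": TCP position; "tcp_rot": TCP orientation; "force": force on the tool from outside, world axes, zero at the start; "torque": the same for the moment, N m; "finger_gap": opening from 0.0 (shut) to 1.0 (fully open).
Only numpy, scipy, OpenCV 4.12 (cv2) and the standard library are available. Lean on these libraries where they do the work, as an engineer would, in place of code of your own. Each camera call takes 0.05 s, during which the arm holds its last target.

## Working session

There is one attempt and no reset: what is moved stays moved. The work goes in short steps, Python scripts to look and compute and a shell command to move; the robot and the scene stay as the last step left them, time stands still between calls to the robot, and variables do not carry over. Pictures are saved under pics/ and viewed, and the job is handed in when it is done.

```bash
mkdir -p pics; ls
python3 - <<'E'
from cell import arm
import cv2,numpy as np
s=arm.observe();print({k:np.round(v,3).tolist() for k,v in s.items()})
for n in("scene","top"):
    p,d=arm.grab_frame(n);cv2.imwrite(f"pics/{n}0.png",p[:,:,::-1]);np.save(f"pics/{n}d.npy",d)
    c=arm.get_calibration(n);print(n,{k:np.round(v,3).tolist() for k,v in c.items()})
    for l in("card_box","tab_edge","lid_hinge","puzzle_center","green_carton","red_carton","jar"):
        r=arm.tip_of(n,l);print(l,[(np.round(x["pixel"],1).tolist(),round(x["score"],2)) for x in r[:2]])
E
```

```text
pics
{'t': 0.0, 'q': [1.126, 0.313, 1.498, 0.0, 1.331, -0.223], 'qd': [-0.002, 0.001, 0.001, 0.001, 0.002, 0.002], 'effort': [0.0, -41.226, -25.974, -0.0, 0.004, 0.0], 'position': [115.378, 511.876, 223.709], 'tcp_rot': [2.453, 1.962, -0.002], 'force': [0.168, -0.235, 0.074], 'torque': [0.027, 0.039, -0.001], 'finger_gap': 0.998}
scene {'fx': 490.625, 'fy': 490.625, 'cx': 286.601, 'cy': 203.392, 'R': [[0.644, 0.765, -0.013], [0.541, -0.467, -0.7], [-0.541, 0.444, -0.714]], 't': [-345.374, -224.077, 2010.673]}
card_box [([275.4, 238.4], 0.72)]
tab_edge [([261.0, 188.9], 0.66)]
lid_hinge [([282.4, 216.8], 0.96)]
puzzle_center [([273.9, 201.0], 0.73), ([304.1, 288.7], 0.4)]
green_carton [([224.4, 264.8], 0.87), ([319.4, 214.9], 0.63)]
red_carton [([316.6, 215.4], 0.56)]
jar [([326.4, 188.1], 0.94), ([272.7, 242.1], 0.75)]
top {'fx': 383.723, 'fy': 383.723, 'cx': 277.531, 'cy': 204.877, 'R': [[-0.025, -1.0, -0.016], [-0.981, 0.027, -0.19], [0.19, 0.011, -0.982]], 't': [9.587, 568.146, 1145.093]}
card_box []
tab_edge [([301.4, 224.9], 0.96)]
lid_hinge []
puzzle_center [([308.6, 191.9], 0.58)]
green_carton [([359.2, 210.5], 0.6)]
red_carton []
jar [([239.7, 182.8], 0.7), ([139.0, 261.9], 0.19)]
```

View pics/scene0.png

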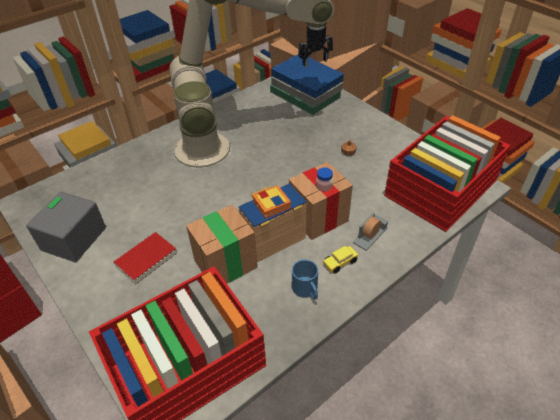

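View pics/top0.png

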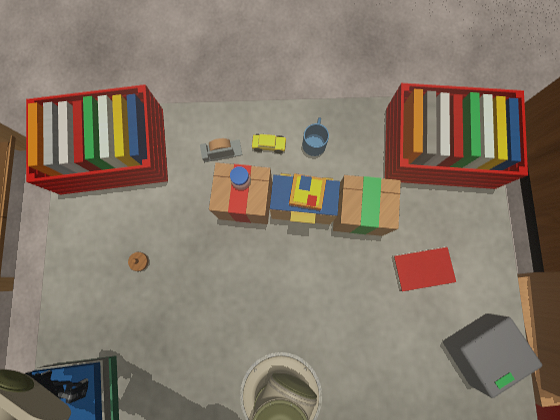

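The scene shows the green carton on the robot's right (top view, 370,205), the lid and puzzle at (305,192) with the tab toward the robot (302,217), and the red carton with the jar on the left. Next I measure these from depth.

```bash
cat > h.py <<'E'
import numpy as np,cv2
from cell import arm
def cloud(n,d,c=None):
    c=c or arm.get_calibration(n)
    v,u=np.mgrid[:d.shape[0],:d.shape[1]]
    X=np.stack([(u-c["cx"])/c["fx"]*d,(v-c["cy"])/c["fy"]*d,d],-1)
    R=np.array(c["R"]);t=np.array(c["t"])
    return (X-t)@R
def ray_z(n,px,z):
    c=arm.get_calibration(n);R=np.array(c["R"]);t=np.array(c["t"])
    r=R.T@np.array([(px[0]-c["cx"])/c["fx"],(px[1]-c["cy"])/c["fy"],1]);o=-R.T@t
    return o+r*(z-o[2])/r[2]
def rect(P):
    r=cv2.minAreaRect(P[:,:2].astype(np.float32).reshape(-1,1,2));return np.round(r[0],1),np.round(r[1],1),round(r[2],2)
E
python3 - <<'E'
from h import *
for n in("top","scene"):
    d=np.load(f"pics/{n}d.npy");W=cloud(n,d)
    print(n)
    img=cv2.imread(f"pics/{n}0.png");hsv=cv2.cvtColor(img,cv2.COLOR_BGR2HSV)
    z=W[...,2];roi=(W[...,0]>250)&(W[...,0]<620)&(W[...,1]>-400)&(W[...,1]<250)&(d>0)
    m=roi&(z>195)&(z<225); 
    k,l,st,ce=cv2.connectedComponentsWithStats(m.astype(np.uint8))
    for i in range(1,k):
        if st[i,4]>60: P=W[l==i];print("puzzle?",st[i],rect(P),np.median(P[:,2]))
    m=roi&(z>165)&(z<188)
    k,l,st,ce=cv2.connectedComponentsWithStats(m.astype(np.uint8))
    for i in range(1,k):
        if st[i,4]>60: P=W[l==i];print("tops",st[i],rect(P),np.median(P[:,2]))
    m=roi&(z>168)&(z<188)&(hsv[...,0]>100)&(hsv[...,0]<130)&(hsv[...,1]>90)
    print("blue",rect(W[m]))
    m=roi&(z>168)&(z<188)&(hsv[...,0]>45)&(hsv[...,0]<80)&(hsv[...,1]>90)
    print("green",rect(W[m]))
    m=roi&(z>165)&(z<182)&(W[...,0]<np.inf)
print(ray_z("top",(301.4,224.9),173.5),ray_z("scene",(261,188.9),173.5),ray_z("scene",(282.4,216.8),170.5))
img=cv2.imread("pics/top0.png")[150:250,190:420];cv2.imwrite("pics/topz.png",cv2.resize(img,None,fx=3.4,fy=3.4))
E
```

```text
top
puzzle? [ 289  175   37   35 1021] (array([576.7, -89.3]), array([90., 86.]), 78.2) 212.55188971517407
puzzle? [230 177  21  12  85] (array([604.4,  95. ]), array([26.8, 55.4]), 0.65) 208.38310415471454
tops [ 340  176   61   53 2837] (array([ 548.7, -267. ]), array([161.8, 141.3]), 82.97) 177.8903143402393
tops [ 209  179   60   37 1747] (array([577. , 102.1]), array([160.4, 103.5]), 83.41) 177.85882231765692
tops [ 270  178   70   45 1590] (array([556.4, -83.3]), array([195.9, 126.2]), 89.43) 179.88803672379169
blue (array([570.3, -83.2]), array([188. ,  96.1]), 83.16)
green (array([ 547.8, -267. ]), array([ 50.4, 139.2]), 82.89)
scene
puzzle? [253 185  37  31 660] (array([575.9, -92.9]), array([92.2, 89.9]), 78.74) 209.27089634009263
tops [280 162  62  45 951] (array([568.4,  67.4]), array([231.1, 103.7]), 89.52) 175.8245812365224
tops [238 200  47  28 538] (array([ 569.5, -125.1]), array([114.2, 107.5]), 82.07) 177.159576098382
tops [ 186  205   67   52 1946] (array([ 545. , -268.7]), array([161.3, 150.1]), 83.07) 174.89722189694174
blue (array([572. , -85.2]), array([191.3, 100.5]), 82.33)
green (array([ 546.5, -268.4]), array([ 50. , 146.5]), 81.79)
[486.62607785 -71.64282527 173.5       ] [492.5542805  -68.64206594 173.5       ] [630.427176   -93.14954005 170.5       ]
```

View pics/topz.png

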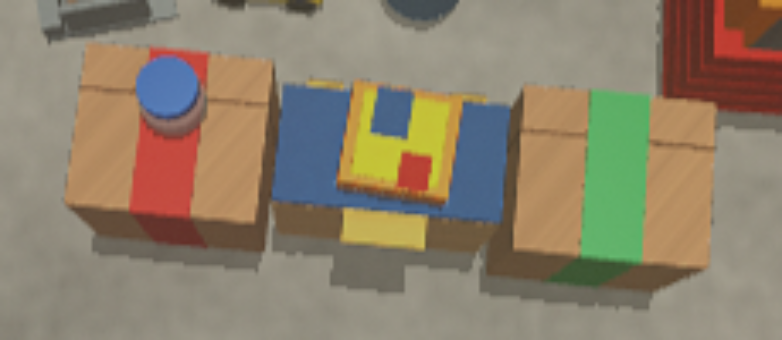

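```bash
python3 -m jog '{"dp":[[0,0,60],[0,0,106],[40,-45,106],[80,-90,106],[120,-135,106],[155,-174,106],[190,-213,106],[225,-252,106],[260,-292,106],[295,-331,106],[330,-370,106],[365,-409,106],[400,-449,106],[435,-488,106],[470,-527,106],[470,-527,106],[470,-527,106]],"delta_rot":[[0,0,0],[0,0,0],[0,0,-7],[0,0,-14],[0,0,-21],[0,0,-28],[0,0,-35],[0,0,-42],[0,0,-49],[0,0,-56],[0,0,-63],[0,0,-70],[0,0,-77],[0,0,-84.3],[0,0,-84.3],[0,0,-84.3],[0,0,-84.3]],"fingers":[-1,-1,0.1,0.1,0.1,0.1,0.1,0.1,0.1,0.1,0.1,0.1,0.1,0.1,0.1,0.1,0.1]}'
python3 - <<'E'
from h import *
s=arm.observe();print({k:np.round(v,3).tolist() for k,v in s.items() if k in("q","position","tcp_rot","force","finger_gap","t")})
p,d=arm.grab_frame("wrist");cv2.imwrite("pics/w1.png",p[:,:,::-1]);W=cloud("wrist",d)
roi=(W[...,0]>450)&(d>0);z=W[...,2]
k,l,st,ce=cv2.connectedComponentsWithStats((roi&(z>196)&(z<225)).astype(np.uint8))
for i in range(1,k):
    if st[i,4]>300: print(st[i],rect(W[l==i]),np.median(z[l==i]))
E
```

```text
t: 2.22
position: [530.5, 45.9, 330.3]
tcp_rot: [-3.136, 0.193, -0.0]
force: [-0.3, 1.2, 0.6]
finger_gap: 0.45
{'t': 2.217, 'q': [-0.134, 0.28, 1.269, 0.0, 1.592, -0.011], 'position': [530.545, 45.922, 330.331], 'tcp_rot': [-3.136, 0.193, -0.0], 'force': [-0.302, 1.19, 0.621], 'finger_gap': 0.45}
[354  88  52  73 903] (array([607.9,  93.3]), array([55. , 30.4]), 70.76) 207.07377122343925
[ 304  283   43   92 2616] (array([553.8, -90.5]), array([90.5, 38.6]), 78.88) 209.7202537052449
[371 286  36  34 707] (array([610.3, -67.9]), array([25.1, 29.9]), 78.91) 208.8797320362736
```

View pics/w1.png

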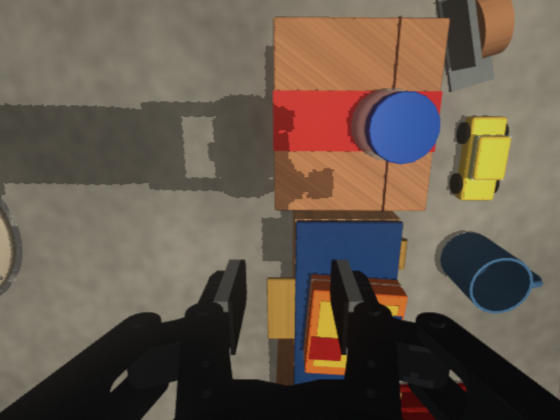

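The wrist view shows the lid (350,240), the tab on its left (280,305), the puzzle at (345,330) and the jar at (400,125). The arm stopped short of target, so I send a hold to see whether it catches up.

```bash
python3 -m jog '{"dp":[[0,0,0],[0,0,0]],"delta_rot":[[0,0,0],[0,0,0]],"fingers":[0.1,0.1]}'
```

```text
t: 2.43
position: [529.6, 47.6, 329.9]
tcp_rot: [-3.135, 0.194, 0.001]
force: [-0.6, 0.3, -0.1]
finger_gap: 0.45
```

```bash
python3 -m jog '{"dp":[[20,-22,0],[40,-44,0],[56,-63,0],[56,-63,0],[56,-63,-30],[56,-63,-60],[56,-63,-90],[56,-63,-110],[56,-63,-110],[56,-63,-110]],"delta_rot":[[0,0,0],[0,0,0],[0,0,0],[0,0,0],[0,0,0],[0,0,0],[0,0,0],[0,0,0],[0,0,0],[0,0,0]],"fingers":[0.1,0.1,0.1,0.1,0.1,0.1,0.1,0.1,0.1,0.1]}'
python3 - <<'E'
from h import *
p,d=arm.grab_frame("wrist");cv2.imwrite("pics/w2.png",p[:,:,::-1])
p,d=arm.grab_frame("scene");cv2.imwrite("pics/s2.png",cv2.resize(p[120:300,160:400,::-1],None,fx=3.2,fy=3.2))
E
```

```text
t: 3.27
position: [585.1, -14.0, 221.0]
tcp_rot: [-3.136, 0.19, 0.0]
force: [0.5, -0.2, 0.0]
finger_gap: 0.448
```

View pics/w2.png

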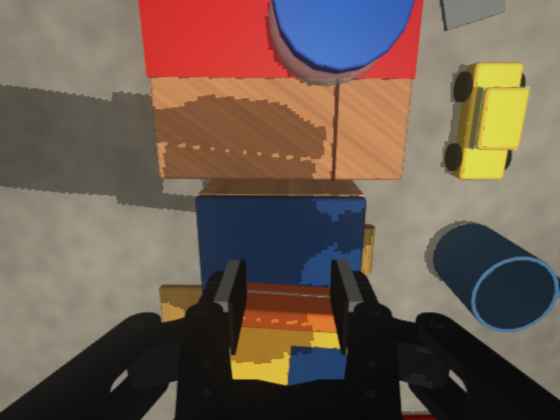

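View pics/s2.png

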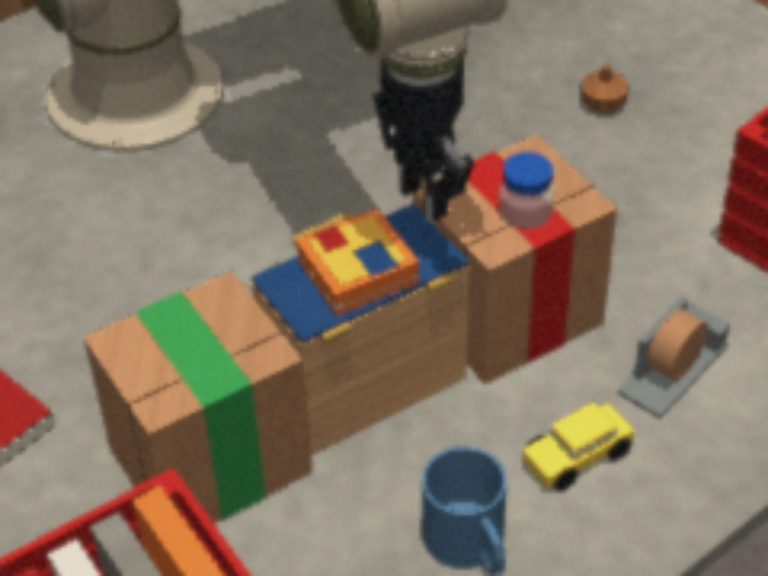

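```bash
python3 -m jog '{"dp":[[0,0,-12],[0,0,-20],[0,0,-25],[0,0,-25]],"delta_rot":[[0,0,0],[0,0,0],[0,0,0],[0,0,0]],"fingers":[0.1,0.1,0.1,0.1]}' && python3 -m jog '{"dp":[[-1,-8,0],[-2,-16,0],[-3,-24,0],[-4,-32,0],[-5,-40,0],[-6,-48,0],[-7,-56,0],[-8,-64,0],[-9,-72,0],[-10,-80,0],[-10.8,-88,0],[-10.8,-88,0]],"delta_rot":[[0,0,0],[0,0,0],[0,0,0],[0,0,0],[0,0,0],[0,0,0],[0,0,0],[0,0,0],[0,0,0],[0,0,0],[0,0,0],[0,0,0]],"fingers":[0.1,0.1,0.1,0.1,0.1,0.1,0.1,0.1,0.1,0.1,0.1,0.1]}'
python3 - <<'E'
from h import *
p,d=arm.grab_frame("scene");cv2.imwrite("pics/s3.png",cv2.resize(p[120:300,160:400,::-1],None,fx=3.2,fy=3.2))
p,d=arm.grab_frame("top");cv2.imwrite("pics/t3.png",cv2.resize(p[150:250,190:420,::-1],None,fx=3.4,fy=3.4))
E
```

```text
t: 3.7
position: [585.3, -15.0, 194.9]
tcp_rot: [-3.136, 0.192, 0.001]
force: [0.2, -1.0, -0.6]
finger_gap: 0.447
t: 4.7
position: [574.4, -105.0, 195.0]
tcp_rot: [3.135, -0.194, -0.001]
force: [-0.6, 0.3, 0.3]
finger_gap: 0.454
```

View pics/s3.png

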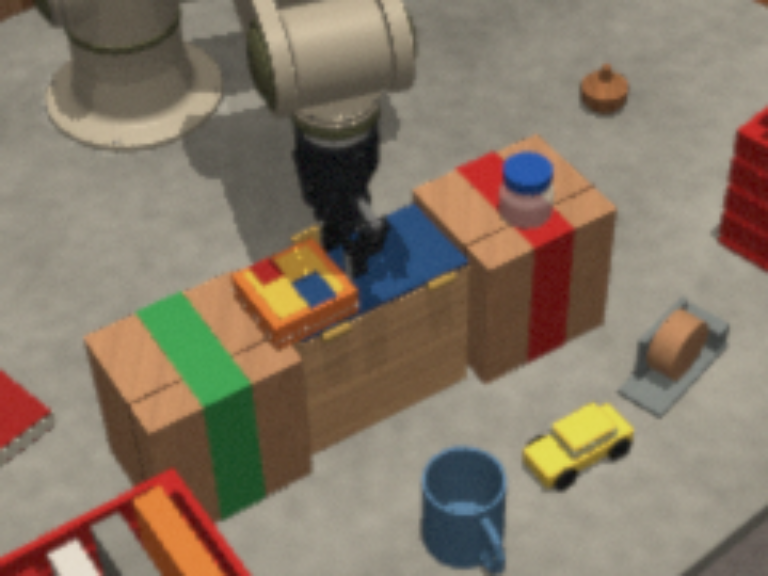

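View pics/t3.png

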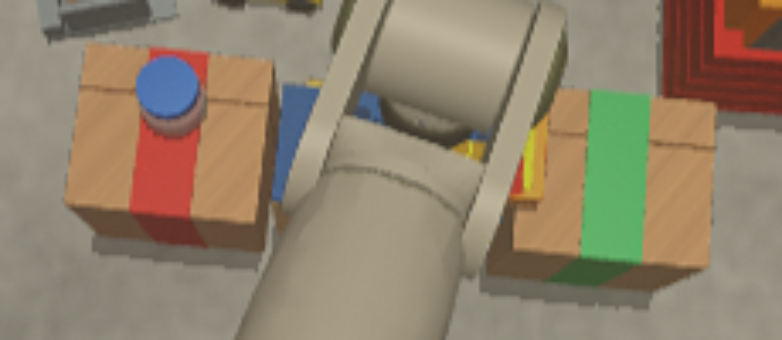

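The puzzle stays square in front of the fingers and its leading edge is over the carton (scene crop 295,295). I push on.

```bash
python3 -m jog '{"dp":[[-1,-8,0],[-2,-16,0],[-3,-24,0],[-4,-32,0],[-5,-40,0],[-6,-48,0],[-7,-56,0],[-8,-64,0],[-9,-72,0],[-10,-80,0],[-11,-88,0],[-12,-96,0],[-12.7,-102,0],[-13.2,-106,0],[-13.2,-106,0],[-13.2,-106,0]],"delta_rot":[[0,0,0],[0,0,0],[0,0,0],[0,0,0],[0,0,0],[0,0,0],[0,0,0],[0,0,0],[0,0,0],[0,0,0],[0,0,0],[0,0,0],[0,0,0],[0,0,0],[0,0,0],[0,0,0]],"fingers":[0.1,0.1,0.1,0.1,0.1,0.1,0.1,0.1,0.1,0.1,0.1,0.1,0.1,0.1,0.1,0.1]}'
python3 - <<'E'
from h import *
p,d=arm.grab_frame("scene");cv2.imwrite("pics/s4.png",cv2.resize(p[120:300,160:400,::-1],None,fx=3.2,fy=3.2))
W=cloud("scene",d);z=W[...,2]
hsv=cv2.cvtColor(p,cv2.COLOR_RGB2HSV)
m=(W[...,0]>480)&(W[...,1]<-150)&(W[...,1]>-400)&(z>196)&(z<222)&(hsv[...,1]>120)
P=W[m];r=rect(P);print(r,np.median(z[m]))
E
```

```text
t: 6.13
position: [561.6, -209.4, 195.4]
tcp_rot: [3.135, -0.192, 0.0]
force: [1.2, 0.1, 0.5]
finger_gap: 0.45
(array([ 642.3, -314.6]), array([111.6, 307.5]), 61.85) 206.47477048756497
```

View pics/s4.png

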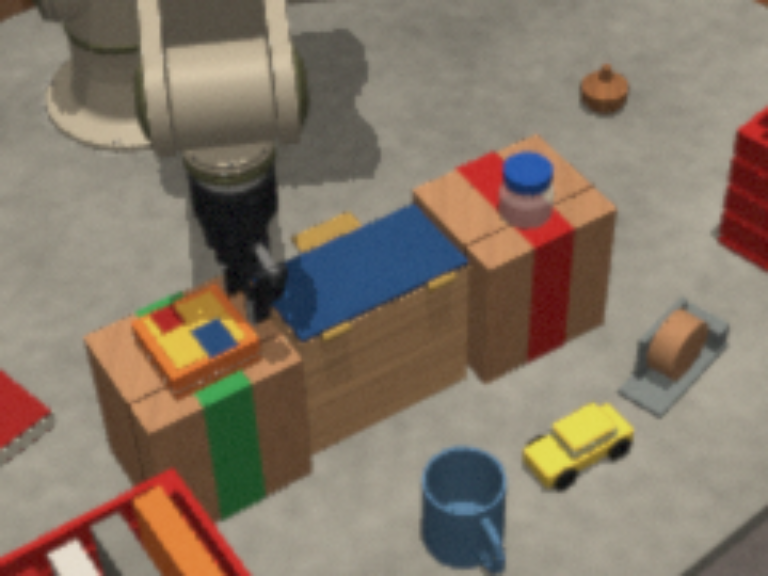

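The puzzle lies centred on the green carton (scene crop 195,335), clear of the lid. Next I back off, rise, yaw -90 and move in front of the tab.

```bash
python3 -m jog '{"dp":[[1,10,0],[2,18,0],[2,18,40],[2,18,80],[2,18,105],[-15,40,105],[-35,60,105],[-55,75,105],[-75,90,105],[-95,105,105],[-115,120,105],[-140,143,105],[-140,143,105],[-140,143,105],[-140,143,105],[-140,143,105],[-140,143,105],[-140,143,105],[-140,143,105],[-140,143,105]],"delta_rot":[[0,0,0],[0,0,0],[0,0,0],[0,0,0],[0,0,0],[0,0,-7],[0,0,-14],[0,0,-21],[0,0,-28],[0,0,-35],[0,0,-42],[0,0,-49],[0,0,-56],[0,0,-63],[0,0,-70],[0,0,-77],[0,0,-84],[0,0,-90],[0,0,-90],[0,0,-90]],"fingers":[0.1,0.1,0.1,0.1,0.1,1,1,1,1,1,1,1,1,1,1,1,1,1,1,1]}'
python3 - <<'E'
from h import *
s=arm.observe();print({k:np.round(v,3).tolist() for k,v in s.items() if k in("q","position","tcp_rot","finger_gap","t")})
p,d=arm.grab_frame("scene");np.save("pics/s5d.npy",d);cv2.imwrite("pics/s5.png",cv2.resize(p[120:300,160:400,::-1],None,fx=3.2,fy=3.2))
W=cloud("scene",d);z=W[...,2]
m=(W[...,0]>480)&(W[...,0]<615)&(W[...,1]<-180)&(W[...,1]>-345)&(z>196)&(z<222)
P=W[m];print(rect(P),np.median(z[m]))
p,d=arm.grab_frame("top");cv2.imwrite("pics/t5.png",cv2.resize(p[150:250,190:420,::-1],None,fx=3.4,fy=3.4))
W=cloud("top",d);z=W[...,2]
m=(W[...,0]>480)&(W[...,0]<615)&(W[...,1]<-180)&(W[...,1]>-345)&(z>196)&(z<222)
if m.sum()>50:print(rect(W[m]),np.median(z[m]))
E
```

```text
t: 7.85
position: [421.5, -65.5, 300.4]
tcp_rot: [-2.086, 2.349, -0.0]
force: [-0.4, 0.3, 0.1]
finger_gap: -0.001
{'t': 7.85, 'q': [-0.43, 0.042, 1.626, 0.0, 1.474, 1.259], 'position': [421.455, -65.5, 300.354], 'tcp_rot': [-2.086, 2.349, -0.0], 'finger_gap': -0.001}
(array([ 556.8, -268.6]), array([91.2, 94. ]), 83.1) 207.03873526252642
(array([ 558., -266.]), array([91.1, 86.6]), 83.48) 209.9081140077746
```

View pics/s5.png

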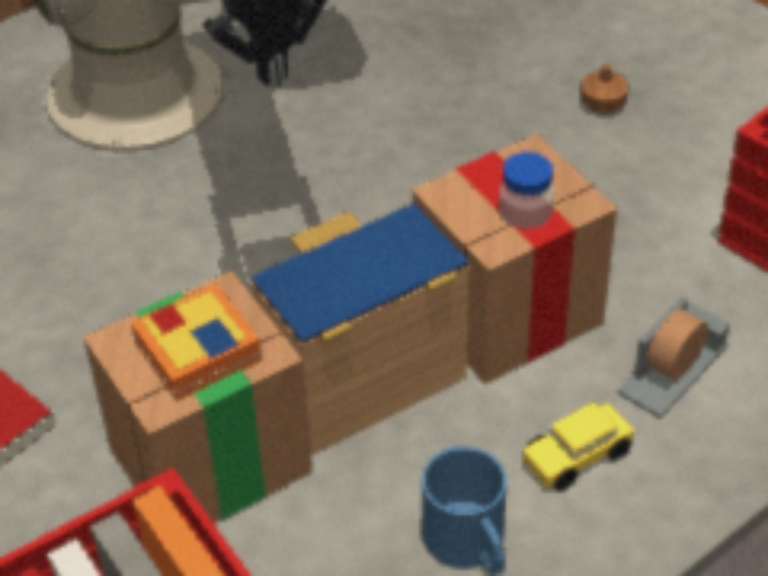

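View pics/t5.png

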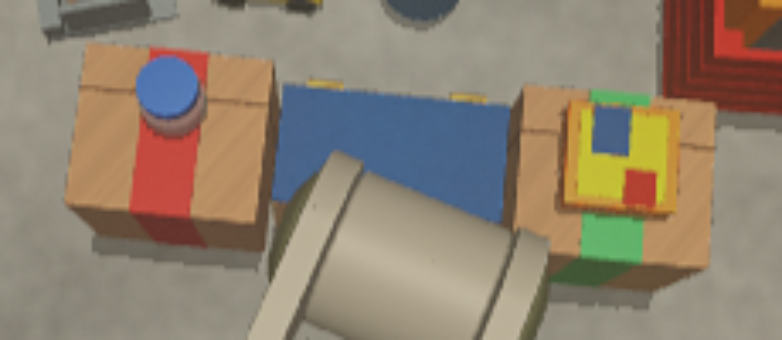

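Both views agree: puzzle centre ≈ (557,-267) against carton centre (548,-267), yaw aligned, lid shut. I lean 40° and descend in front of the tab.

```bash
python3 -m jog '{"dp":[[0,0,0],[0,0,0],[0,0,0],[0,0,0],[0,0,0],[0,0,0],[0,0,-30],[0,0,-60],[0,0,-90],[0,0,-120],[0,0,-141],[10,-1.2,-141],[20,-2.4,-141],[25,-3,-141],[25,-3,-141],[25,-3,-141]],"delta_rot":[[-0.8,-6.7,0],[-1.6,-13.4,0],[-2.4,-20,0],[-3.2,-26.6,0],[-4,-33.3,0],[-4.9,-39.7,0],[-4.9,-39.7,0],[-4.9,-39.7,0],[-4.9,-39.7,0],[-4.9,-39.7,0],[-4.9,-39.7,0],[-4.9,-39.7,0],[-4.9,-39.7,0],[-4.9,-39.7,0],[-4.9,-39.7,0],[-4.9,-39.7,0]],"fingers":[1,1,1,1,1,1,1,1,1,1,1,1,1,1,1,1]}'
python3 - <<'E'
from h import *
from scipy.spatial.transform import Rotation as R
s=arm.observe();print({k:np.round(v,3).tolist() for k,v in s.items() if k in("q","position","tcp_rot","finger_gap","t","force")})
print(R.from_rotvec(s["tcp_rot"]).as_matrix().round(3))
p,d=arm.grab_frame("scene");cv2.imwrite("pics/s6.png",cv2.resize(p[120:300,160:400,::-1],None,fx=3.2,fy=3.2))
p,d=arm.grab_frame("wrist");cv2.imwrite("pics/w6.png",p[:,:,::-1])
W=cloud("wrist",d);np.save("pics/w6W.npy",W)
print(arm.tip_of("wrist","tab_edge")[:1])
E
```

```text
t: 9.28
position: [446.4, -68.9, 159.3]
tcp_rot: [-1.718, 1.939, -0.706]
force: [0.0, 0.3, 0.1]
finger_gap: -0.0
{'t': 9.283, 'q': [-0.595, -0.063, 2.309, 0.885, 0.388, 0.349], 'position': [446.429, -68.893, 159.316], 'tcp_rot': [-1.718, 1.939, -0.706], 'force': [0.047, 0.326, 0.095], 'finger_gap': -0.0}
[[-0.121 -0.76   0.638]
 [-0.993  0.092 -0.078]
 [ 0.001 -0.643 -0.766]]
[{'pixel': [291.8, 167.3], 'score': 0.73}]
```

View pics/s6.png

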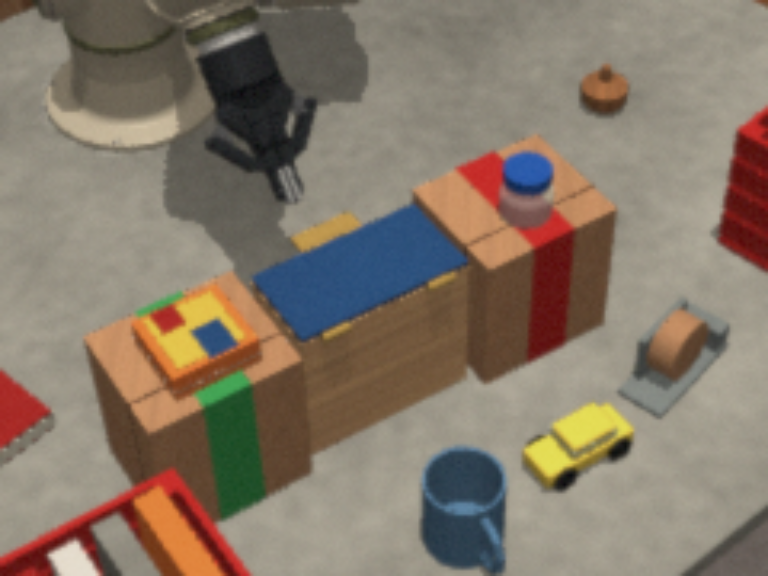

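View pics/w6.png

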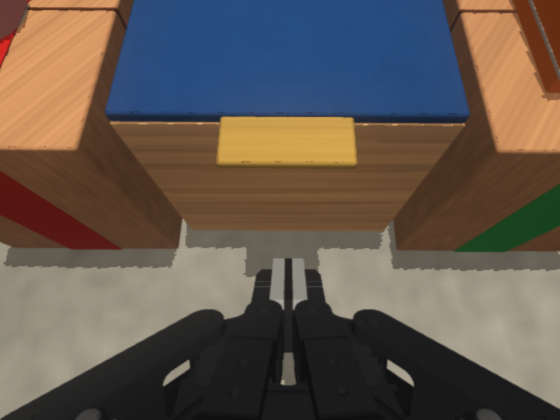

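The fingers (288,270) line up with the brass tab (287,142, its edge at row 164), tips below it. I check the tab distance from the wrist depth.

Run:
```python
from h import *
W=np.load("pics/w6W.npy")
for r in(125,145,158,161,163,166,170):print(r,W[r,288].round(1))
print(W[158,222].round(1),W[158,352].round(1))
u=np.array([.9925,-.122]);
print("x' tab",(W[163,288][:2]-[570.8,-84.2])@u)
```

```text
125 [515.4 -77.9 177. ]
145 [503.9 -76.5 176.3]
158 [496.1 -75.5 176.8]
161 [494.4 -75.3 176.8]
163 [493.4 -75.2 176.6]
166 [492.6 -75.1 175. ]
170 [521.2 -78.7 120.1]
[499.9 -43.4 176.8] [ 492.5 -106.8  176.5]
x' tab -77.9427588787151
```

The tab's edge measures x' = -77.9 and top 176.7, matching the given -78 and 176.5. I move forward 45 mm to touch it, then lift a little.

```bash
python3 -m jog '{"dp":[[10,-1.2,0],[20,-2.5,0],[30,-3.7,0],[38,-4.7,0],[42,-5.2,0],[45,-5.5,0],[45,-5.5,0]],"delta_rot":[[0,0,0],[0,0,0],[0,0,0],[0,0,0],[0,0,0],[0,0,0],[0,0,0]],"fingers":[1,1,1,1,1,1,1]}'
python3 -m jog '{"dp":[[1.5,-0.2,6],[2.5,-0.3,13],[4,-0.5,19],[5,-0.6,25],[7,-0.8,32],[9,-1.1,38],[9,-1.1,38]],"delta_rot":[[0,0,0],[0,0,0],[0,0,0],[0,0,0],[0,0,0],[0,0,0],[0,0,0]],"fingers":[1,1,1,1,1,1,1]}'
python3 - <<'E'
from h import *
p,d=arm.grab_frame("scene");cv2.imwrite("pics/s7.png",cv2.resize(p[120:300,160:400,::-1],None,fx=3.2,fy=3.2))
print(arm.observe()["q"])
E
```

```text
t: 10.02
position: [491.7, -74.5, 159.1]
tcp_rot: [-1.717, 1.94, -0.706]
force: [-0.2, -0.1, 0.2]
finger_gap: -0.002
t: 10.6
position: [498.4, -74.9, 196.2]
tcp_rot: [-1.72, 1.941, -0.702]
force: [-29.2, -2.2, 6.9]
finger_gap: 0.002
[-0.51656182 -0.00396038  2.12998586  0.6235355   0.43572082  0.68189918]
```

View pics/s7.png

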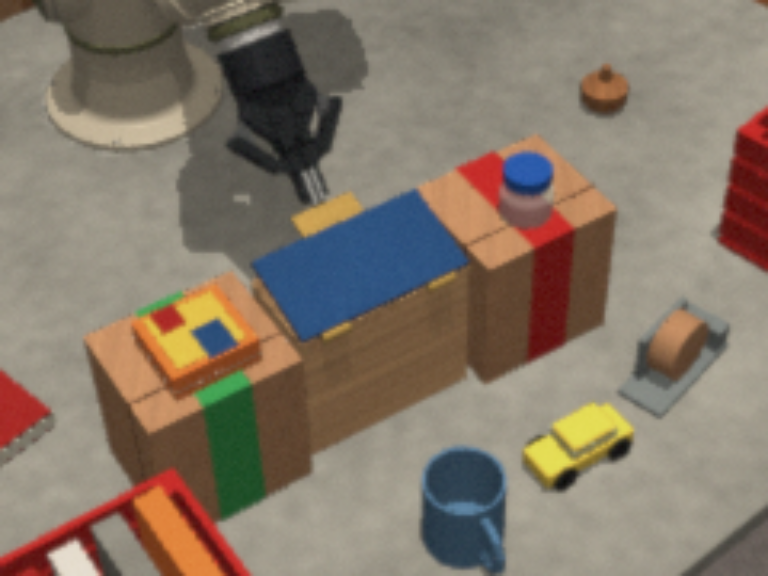

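The lid is partly raised with the tip under the tab (scene crop 320,200), but the forward force is 29 N, more than needed. I measure the lid angle before continuing.

```bash
cat > lid.py <<'E'
from h import *
def lid(name="scene",tag=None):
    p,d=arm.grab_frame(name)
    if tag: cv2.imwrite(f"pics/{tag}.png",cv2.resize(p[100:300,160:400,::-1],None,fx=3,fy=3))
    W=cloud(name,d);hsv=cv2.cvtColor(p,cv2.COLOR_RGB2HSV)
    u=np.array([.9925,-.122]);v=np.array([.122,.9925]);D=W[...,:2]-[570.8,-84.2]
    X=D@u;Y=D@v;Z=W[...,2]
    m=(hsv[...,0]>100)&(hsv[...,0]<130)&(hsv[...,1]>90)&(abs(Y)<90)&(abs(X)<150)&(Z>150)&(Z<320)&(d>0)
    a=np.polyfit(X[m],Z[m],1);print("lid pts",m.sum(),"angle",-np.arctan(a[0]),"Z range",Z[m].min(),Z[m].max(),"X",X[m].min(),X[m].max())
    t=(hsv[...,0]>15)&(hsv[...,0]<30)&(hsv[...,1]>120)&(abs(Y)<40)&(X<0)&(X>-90)&(Z>165)
    if t.sum()>5: print("tab",t.sum(),"X",X[t].min(),X[t].max(),"Z",Z[t].min(),Z[t].max())
    s=arm.observe();P=s["position"]-np.array([570.8,-84.2,0]);print("tcp x' y' z",P[:2]@u,P[:2]@v,P[2],"F",s["force"].round(1),"q",s["q"].round(2))
E
python3 -c "
from lid import lid
lid()
lid('top')"
```

```text
lid pts 1529 angle 0.2430072163058003 Z range 170.33861063735077 206.8586761872949 X -48.38426848376316 54.32344806864708
tab 142 X -75.3975978146517 -44.293793207266525 Z 195.81662825645776 210.74103519443636
tcp x' y' z -73.26921568469609 0.35993943127677613 195.55719110007107 F [-26.1  -1.1   6.4] q [-0.52 -0.    2.13  0.62  0.44  0.68]
lid pts 2005 angle 0.2453125404024826 Z range 177.8752320241073 210.0323728904582 X -44.18906529429965 49.955469716052505
tab 236 X -71.71269665348275 -41.81080470253491 Z 169.73539601506073 212.47913889777982
tcp x' y' z -73.31479529873508 0.36474013655097903 195.41298070411568 F [-26.4  -1.6   6.1] q [-0.52 -0.    2.13  0.62  0.44  0.68]
```

The tab edge is about 19 mm above the tip on the finger's face, so the hold is good and I was only pressing too far forward. I follow the arc with less press.

```bash
python3 -m jog '{"dp":[[0,0,5],[2,-0.2,11],[4.5,-0.5,17],[7.5,-0.9,23],[10.5,-1.3,29],[14,-1.7,34],[17,-2,40],[17,-2,40]],"delta_rot":[[0,0,0],[0,0,0],[0,0,0],[0,0,0],[0,0,0],[0,0,0],[0,0,0],[0,0,0]],"fingers":[1,1,1,1,1,1,1,1]}'
python3 -c "
from lid import lid
lid(tag='s8')"
```

```text
t: 11.42
position: [518.2, -78.0, 238.5]
tcp_rot: [-1.716, 1.939, -0.709]
force: [0.1, -0.5, 0.4]
finger_gap: -0.001
lid pts 1297 angle -0.0029523580999279058 Z range 169.12909976704702 185.85127392276152 X -51.37095273835017 52.038661942841564
tab 104 X -77.58258474696454 -50.24001035883938 Z 167.7332432435049 181.2200957088834
tcp x' y' z -53.37300320576898 -0.10024620368755284 237.72825095953368 F [0.1 0.5 0.5] q [-0.5  -0.02  2.02  0.48  0.53  0.85]
```

View pics/s8.png

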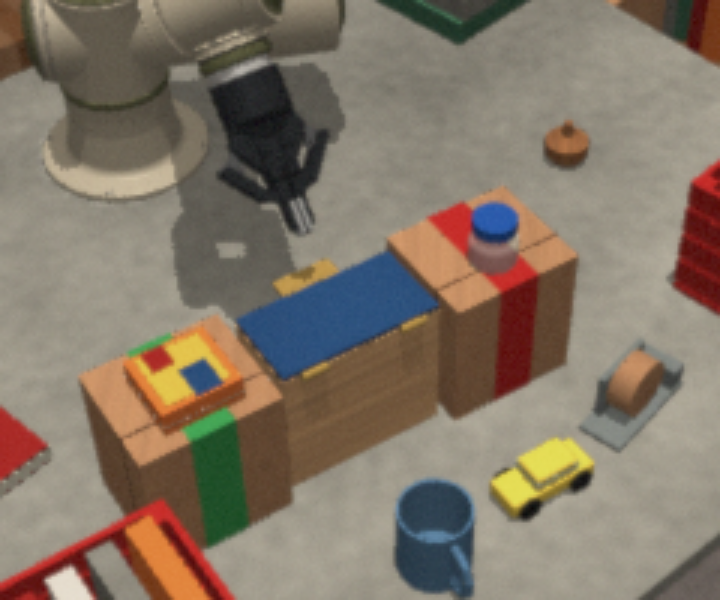

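The finger slipped past the tab and the lid fell shut; nothing else moved. I check the real finger geometry using the wrist depth before retrying.

Run:
```python
from h import *
from scipy.spatial.transform import Rotation as R
W=np.load("pics/w6W.npy");P=np.array([446.429,-68.893,159.316]);Rm=R.from_rotvec([-1.718,1.939,-.706]).as_matrix()
T=(W-P)@Rm
for c in(268,274,280,286,296,302,310):
    print(c,[(r,*T[r,c].round(0)) for r in range(254,330,6)])
c=arm.get_calibration("wrist");s=arm.observe();Rm=R.from_rotvec(s["tcp_rot"]).as_matrix()
print("cam in tool",Rm.T@(-np.array(c["R"]).T@c["t"]-s["position"]))
```

```text
268 [(254, np.float64(-18.0), np.float64(63.0), np.float64(154.0)), (260, np.float64(-18.0), np.float64(68.0), np.float64(151.0)), (266, np.float64(-18.0), np.float64(72.0), np.float64(146.0)), (272, np.float64(-8.0), np.float64(-6.0), np.float64(-18.0)), (278, np.float64(-8.0), np.float64(-6.0), np.float64(-22.0)), (284, np.float64(-7.0), np.float64(-7.0), np.float64(-28.0)), (290, np.float64(-7.0), np.float64(-7.0), np.float64(-33.0)), (296, np.float64(-7.0), np.float64(-7.0), np.float64(-37.0)), (302, np.float64(-6.0), np.float64(-13.0), np.float64(-52.0)), (308, np.float64(-6.0), np.float64(-12.0), np.float64(-54.0)), (314, np.float64(-6.0), np.float64(-12.0), np.float64(-56.0)), (320, np.float64(-6.0), np.float64(-12.0), np.float64(-60.0)), (326, np.float64(-5.0), np.float64(-11.0), np.float64(-62.0))]
274 [(254, np.float64(-13.0), np.float64(63.0), np.float64(154.0)), (260, np.float64(-5.0), np.float64(-10.0), np.float64(-14.0)), (266, np.float64(-5.0), np.float64(-10.0), np.float64(-20.0)), (272, np.float64(-5.0), np.float64(-10.0), np.float64(-25.0)), (278, np.float64(-5.0), 
[... 3965 characters left out ...]
(73.0), np.float64(148.0)), (272, np.float64(10.0), np.float64(-7.0), np.float64(-18.0)), (278, np.float64(10.0), np.float64(-6.0), np.float64(-22.0)), (284, np.float64(9.0), np.float64(-6.0), np.float64(-28.0)), (290, np.float64(9.0), np.float64(-7.0), np.float64(-33.0)), (296, np.float64(9.0), np.float64(-6.0), np.float64(-36.0)), (302, np.float64(8.0), np.float64(-13.0), np.float64(-51.0)), (308, np.float64(8.0), np.float64(-13.0), np.float64(-55.0)), (314, np.float64(8.0), np.float64(-11.0), np.float64(-55.0)), (320, np.float64(7.0), np.float64(-12.0), np.float64(-59.0)), (326, np.float64(7.0), np.float64(-11.0), np.float64(-62.0))]
cam in tool [   0.43795825  -75.15137974 -150.50650403]
```

Run:
```python
from h import *
from scipy.spatial.transform import Rotation as R
p,d=arm.grab_frame("scene");s=arm.observe();Rm=R.from_rotvec(s["tcp_rot"]).as_matrix()
W=cloud("scene",d);T=(W-s["position"])@Rm
m=(d>0)&(abs(T[...,0])<40)&(abs(T[...,1])<40)&(T[...,2]>-60)&(T[...,2]<40)
k,l,st,ce=cv2.connectedComponentsWithStats(m.astype(np.uint8))
for i in range(1,k):
    if st[i,4]>20:
        Q=T[l==i];print(st[i]);o=np.argsort(-Q[:,2])[:15];print(Q[o].round(0).tolist())
# projected tcp and tip
c=arm.get_calibration("scene")
for z in(-14,0,14):
    X=np.array(c["R"])@(s["position"]+Rm@[0,0,z])+c["t"];print(z,X[0]/X[2]*c["fx"]+c["cx"],X[1]/X[2]*c["fy"]+c["cy"])
    
cv2.imwrite("pics/s9.png",cv2.resize(p[140:220,210:300,::-1],None,fx=7,fy=7,interpolation=0))
```

```text
[245 159  21  20 189]
[[-2.0, -6.0, -8.0], [7.0, -2.0, -8.0], [7.0, 6.0, -9.0], [8.0, 12.0, -9.0], [2.0, -10.0, -9.0], [-3.0, -7.0, -11.0], [7.0, -14.0, -11.0], [8.0, -8.0, -12.0], [0.0, -7.0, -12.0], [8.0, -1.0, -12.0], [-5.0, -5.0, -13.0], [5.0, -12.0, -14.0], [13.0, -5.0, -14.0], [7.0, -8.0, -15.0], [14.0, -0.0, -15.0]]
-14 260.968076386934 175.50421620663397
0 262.62818250661275 179.67586022376992
14 264.283205309273 183.83473048579697
```

View pics/s9.png

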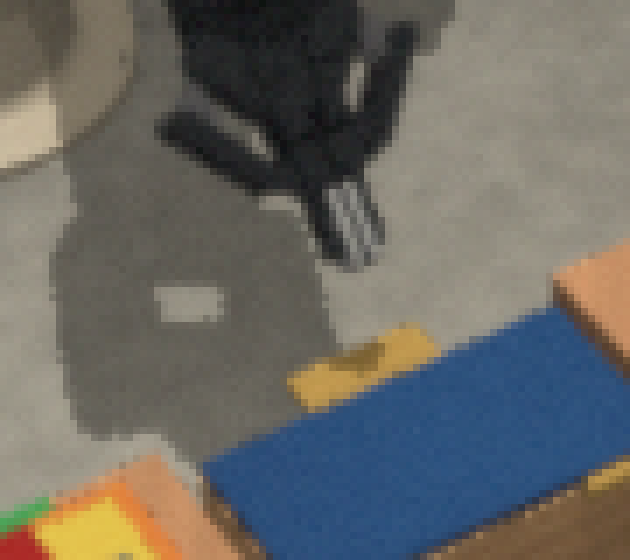

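Both cameras put the shut fingertips about 9 mm behind the reported TCP along the tool axis, not 14 mm ahead as stated. So the tip only dragged the tab's front face. I retreat and go in about 23 mm deeper along the fingers.

```bash
python3 -m jog '{"dp":[[-20,2.5,0],[-40,4.9,0],[-54,6.7,0],[-54,6.7,-20],[-54,6.7,-45],[-54,6.7,-70],[-54,6.7,-90],[-54,6.7,-97],[-54,6.7,-97],[-54,6.7,-97]],"delta_rot":[[0,0,0],[0,0,0],[0,0,0],[0,0,0],[0,0,0],[0,0,0],[0,0,0],[0,0,0],[0,0,0],[0,0,0]],"fingers":[1,1,1,1,1,1,1,1,1,1]}'
python3 -c "
from lid import lid
lid()
lid('wrist')
from h import *
p,d=arm.grab_frame('wrist');cv2.imwrite('pics/w10.png',p[:,:,::-1])"
```

```text
t: 12.35
position: [463.4, -71.0, 140.0]
tcp_rot: [-1.716, 1.941, -0.705]
force: [0.6, -0.8, 1.0]
finger_gap: 0.003
lid pts 1290 angle -0.0013816651206126525 Z range 169.79346987595935 185.04426723094943 X -52.76512374452963 54.00025387680046
tab 106 X -77.70808536165016 -49.59282561152652 Z 168.93086351595255 180.95511943156018
tcp x' y' z -107.9266756647095 -0.10638277918497689 140.6710482837175 F [-0.  -0.8  1. ] q [-0.57  0.03  2.29  1.02  0.33  0.22]
lid pts 46430 angle -0.00950914391390354 Z range 172.2269122015554 181.25793981320925 X -51.690164633327626 28.28292072648821
tab 9477 X -78.93692171552046 -49.48412652783701 Z 165.1326353119643 179.23464736277555
tcp x' y' z -107.76688030841906 -0.1658412749819299 140.9931123889749 F [-0.4 -0.8  0.3] q [-0.57  0.03  2.29  1.02  0.33  0.22]
```

View pics/w10.png

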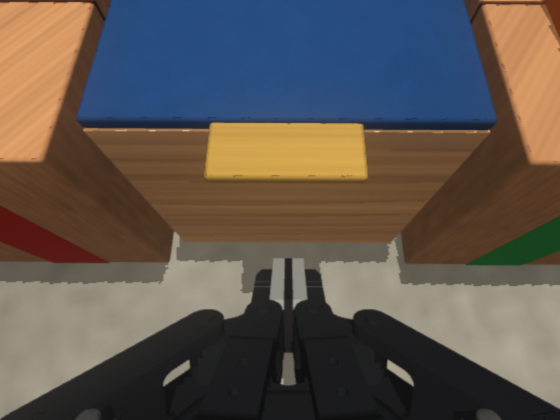

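```bash
python3 -m jog '{"dp":[[10,-1.2,0],[20,-2.5,0],[28,-3.4,0],[35,-4.3,0],[39,-4.8,0],[39,-4.8,0]],"delta_rot":[[0,0,0],[0,0,0],[0,0,0],[0,0,0],[0,0,0],[0,0,0]],"fingers":[1,1,1,1,1,1]}'
python3 -c "
from lid import lid
lid()
from h import *
p,d=arm.grab_frame('wrist');cv2.imwrite('pics/w11.png',p[:,:,::-1])"
```

```text
t: 13.0
position: [503.1, -75.9, 140.4]
tcp_rot: [-1.716, 1.939, -0.707]
force: [0.7, -0.0, 0.8]
finger_gap: 0.0
lid pts 1294 angle -0.003796000761017628 Z range 169.86225650706902 184.64396578505884 X -52.76363853055578 52.92491242558598
tab 111 X -86.86109388579978 -50.96318089332899 Z 166.22044824830962 181.41081088453043
tcp x' y' z -68.71332106444913 0.06680594380330958 140.22389198176077 F [ 0.4 -0.4  0.2] q [-0.51  0.12  2.19  0.97  0.3   0.32]
```

View pics/w11.png

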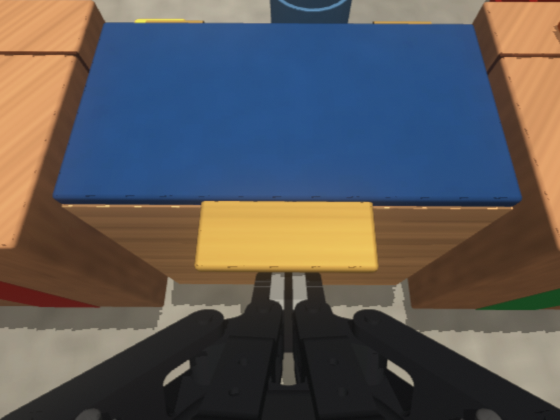

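The tips are now hidden under the tab (its edge at row 270, the tips at about row 258). I lift along the arc to about 0.3 rad.

```bash
python3 -m jog '{"dp":[[1.5,-0.2,0],[2,-0.2,6.4],[2.5,-0.3,12.8],[3.3,-0.4,19],[4.5,-0.5,25.4],[6,-0.7,31.7],[7.5,-0.9,37.8],[7.5,-0.9,37.8]],"delta_rot":[[0,0,0],[0,0,0],[0,0,0],[0,0,0],[0,0,0],[0,0,0],[0,0,0],[0,0,0]],"fingers":[1,1,1,1,1,1,1,1]}'
python3 -c "
from lid import lid
lid(tag='s12')
lid('top')"
```

```text
t: 13.77
position: [510.0, -76.8, 178.8]
tcp_rot: [-1.716, 1.939, -0.707]
force: [-2.9, 0.5, 0.6]
finger_gap: 0.004
lid pts 1558 angle 0.2907805020058736 Z range 171.00879502652688 210.83846559641552 X -45.44853731036186 54.59015183911854
tab 151 X -84.39058417454912 -43.84446056348824 Z 198.54523622684644 216.26473615483425
tcp x' y' z -61.437091326941385 0.036382920014753434 178.16213748672104 F [-2.6 -0.3 -1.3] q [-0.5   0.06  2.13  0.7   0.38  0.61]
lid pts 1971 angle 0.2926958862495625 Z range 173.00903124858365 213.51366726995602 X -43.17527181779308 50.772723011261526
tab 242 X -71.37838308520215 -41.86197445983928 Z 170.69655947811668 218.67483416508261
tcp x' y' z -61.56147051806127 0.04842688968591572 177.79862208062238 F [-2.7 -0.2 -1. ] q [-0.5   0.06  2.13  0.7   0.38  0.61]
```

View pics/s12.png

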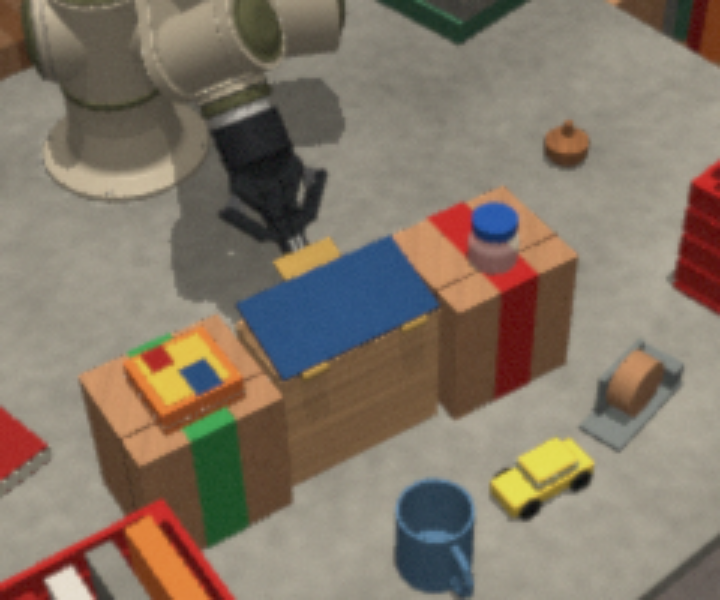

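The lid is at 0.29 rad with 3 N on the tip, so the hold works. I continue to about 1.1 rad.

```bash
python3 -m jog '{"dp":[[2,-0.2,6],[4.4,-0.5,12],[7,-0.9,18],[10,-1.2,23.6],[13.3,-1.6,29],[16.7,-2,34.5],[20.5,-2.5,39.5],[24.4,-3,44.7],[28.7,-3.5,49.5],[33,-4,54],[37.8,-4.6,58.3],[42.6,-5.2,62.5],[48,-5.8,66.2],[53,-6.5,70],[58.3,-7.1,73.2],[64,-7.8,76.3],[64,-7.8,76.3]],"delta_rot":[[0,0,0],[0,0,0],[0,0,0],[0,0,0],[0,0,0],[0,0,0],[0,0,0],[0,0,0],[0,0,0],[0,0,0],[0,0,0],[0,0,0],[0,0,0],[0,0,0],[0,0,0],[0,0,0],[0,0,0]],"fingers":[1,1,1,1,1,1,1,1,1,1,1,1,1,1,1,1,1]}'
python3 -c "
from lid import lid
lid(tag='s13')"
```

```text
t: 15.28
position: [575.1, -84.9, 255.1]
tcp_rot: [-1.716, 1.939, -0.708]
force: [-0.4, -0.5, -0.5]
finger_gap: 0.0
lid pts 1612 angle 1.1295476421754327 Z range 171.62694308692753 293.972752774727 X -20.351827816876394 57.886811344464085
tab 8 X -8.493529477554215 -0.02597219959370929 Z 279.7318588892059 286.3108896696504
tcp x' y' z 3.7767321292492757 0.022880184864686494 254.62827440020968 F [-0.9  0.3 -0.4] q [-0.44  0.09  1.86  0.39  0.55  0.98]
```

View pics/s13.png

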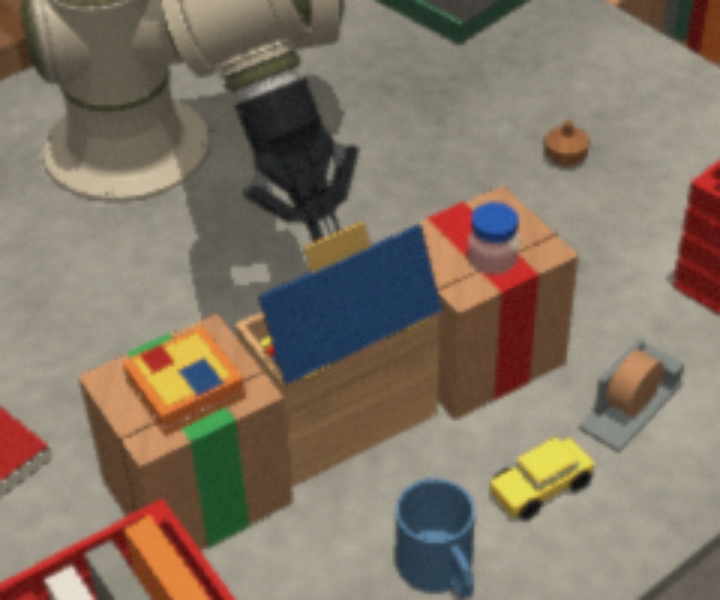

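```bash
python3 -m jog '{"dp":[[6,-0.7,2.8],[12,-1.4,5.2],[18,-2.2,7.3],[24,-2.9,9.2],[30,-3.7,10.7],[36,-4.4,12],[42,-5.2,13],[49,-6,13.6],[55,-6.7,13.8],[61,-7.5,13.8],[67,-8.2,13.5],[73,-9,13],[79,-9.7,12],[83,-10.2,11],[83,-10.2,11],[83,-10.2,11]],"delta_rot":[[0,0,0],[0,0,0],[0,0,0],[0,0,0],[0,0,0],[0,0,0],[0,0,0],[0,0,0],[0,0,0],[0,0,0],[0,0,0],[0,0,0],[0,0,0],[0,0,0],[0,0,0],[0,0,0]],"fingers":[1,1,1,1,1,1,1,1,1,1,1,1,1,1,1,1]}'
python3 -c "
from lid import lid
lid(tag='s14')"
```

```text
t: 16.67
position: [657.0, -94.7, 265.1]
tcp_rot: [-1.716, 1.94, -0.706]
force: [0.9, -0.6, -0.3]
finger_gap: -0.003
lid pts 564 angle -1.199082105251543 Z range 173.30487382720105 264.6499043192898 X 57.64317798359927 95.09342918180265
tcp x' y' z 86.77409418490039 0.11750834490136741 265.21259942858745 F [-0.7 -0.1  0.3] q [-0.39  0.26  1.62  0.3   0.6   1.11]
```

View pics/s14.png

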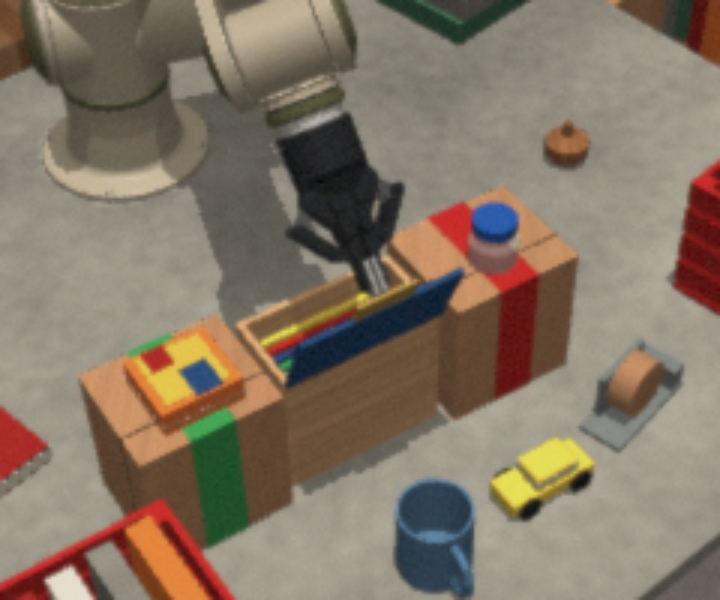

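The lid leans back past vertical at about 1.94 rad (scene crop 370,320). I retreat toward the robot and up.

```bash
python3 -m jog '{"dp":[[-15,2,5],[-35,4,15],[-60,7,30],[-90,11,45],[-120,15,60],[-150,18,75],[-180,22,90],[-180,22,90],[-180,22,90],[-180,22,90]],"delta_rot":[[0,0,0],[0,0,0],[0,0,0],[0,0,0],[0,0,0],[0,0,0],[0,0,0],[0,0,0],[0,0,0],[0,0,0]],"fingers":[1,1,1,1,1,1,1,1,1,1]}'
python3 - <<'E'
from lid import *
lid(tag='s15')
p,d=arm.grab_frame("top");W=cloud("top",d);z=W[...,2];cv2.imwrite("pics/t15.png",p[:,:,::-1])
m=(W[...,0]>480)&(W[...,0]<615)&(W[...,1]<-180)&(W[...,1]>-345)&(z>196)&(z<222)
print(rect(W[m]),np.median(z[m]))
a=cv2.imread("pics/top0.png").astype(int);df=np.abs(a-p[:,:,::-1]).sum(2)>90
for n in("jar","mug","book","toy_car","tape_dispenser","spinning_top"):
    r=arm.masks_of("top",n)[:1];print(n,[(x["extent"],round(x["score"],2),int(df[x["mask"]].sum())) for x in r])
E
```

```text
t: 17.55
position: [477.1, -72.8, 355.2]
tcp_rot: [-1.716, 1.94, -0.707]
force: [-0.0, 0.3, -0.3]
finger_gap: 0.002
lid pts 560 angle -1.2005227270035304 Z range 174.0565783074211 266.1721847637415 X 57.32114310472511 96.54983695914633
tcp x' y' z -94.17697898543207 -0.11203398543230145 354.6355411355049 F [-0.8  0.1  0.1] q [-0.55 -0.23  1.89  0.35  0.87  1.  ]
(array([ 558.2, -265.7]), array([90.9, 86.4]), 83.02) 209.78838844341539
jar [([227.4, 168.1, 25.7, 22.5], 0.69, 0)]
mug [([302.4, 118.9, 25.7, 26.8], 0.65, 0)]
book [([395.0, 246.4, 60.4, 45.1], 0.63, 0)]
toy_car [([253.3, 136.4, 31.9, 14.1], 0.88, 1)]
tape_dispenser [([200.8, 136.7, 41.6, 26.5], 0.93, 0)]
spinning_top [([127.6, 251.1, 22.1, 21.3], 0.6, 0)]
```

View pics/s15.png

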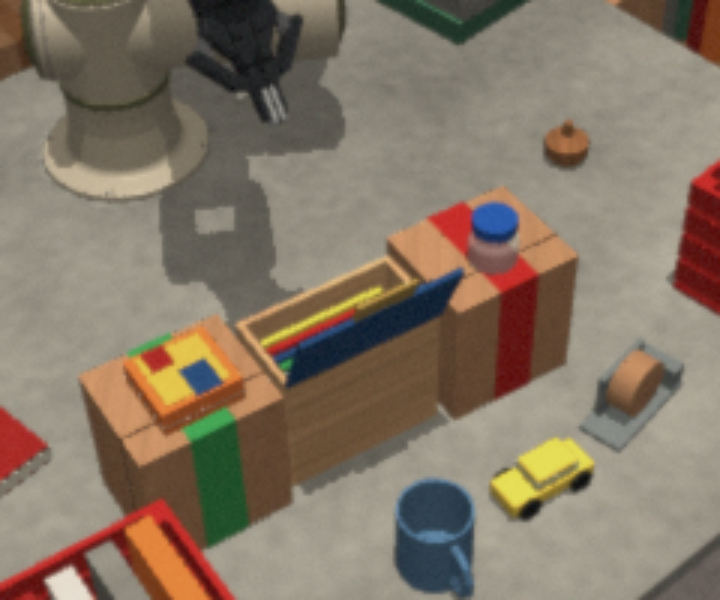

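View pics/t15.png

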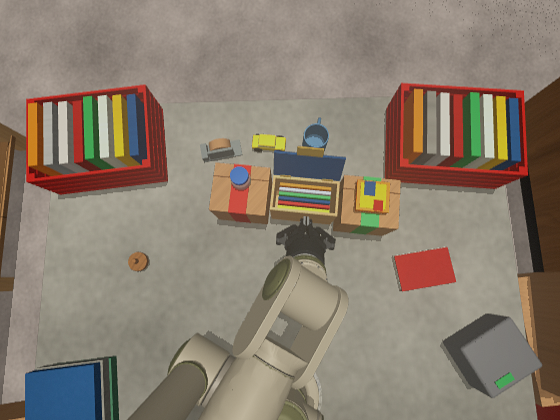

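The lid rests open by itself, the puzzle lies flat on the green carton, the bystanders have not moved and the arm is clear. I hand the job in.

```bash
python3 -c "
from cell import arm
print(arm.sign_off())"
```

```text
the job is handed in; nothing more can be done
None
```

The job is done and handed in at about 18 s of the 64 s allowed; no verdict was reported. I pushed the puzzle across onto the green carton with two fingertips, then lifted the lid by its tab and flipped it over.

**Last checks**
- **Lid:** it stays open by itself at about 1.94 rad, the same before and after the fingers withdrew.
- **Puzzle:** it lies flat, about 10 mm from the carton's centre along box x and within about 3 mm along box y.
- **Bystanders:** in the top view, none of the six had shifted from the first picture.
- **Arm:** it is clear of everything, with forces near zero.

**What went wrong or disagreed**
- **First lift failed:** the finger only dragged on the tab's front face, with up to 29 N of force. It slipped off at about 0.25 rad or a little more, and the lid fell shut. The puzzle was already on the green carton by then.
- **Fingertip position:** the wrist and scene cameras both put the shut fingertips about 9 mm behind the reported TCP, not 14 mm ahead as stated. Going in about 19 mm lower and 11 mm farther forward made the second lift work, with about 3 N or less at each check.
- **Push height:** with the tips there, the push probably acted high on the puzzle's side instead of low as I planned. It still slid flat and square.

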